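# Complete the row and hold the dust-box lid open

### The arm

A 7-joint arm with a two-finger parallel gripper is mounted at the origin on the work surface. World frame = base frame: x ahead of the robot, y to its left, z up, the work surface at z = 0. Lengths are in mm, angles in rad, forces in N, time in s.
With the tool pointing down it reaches from about 400 to 875 mm from the base axis. Payload 4.4 kg.
Tool frame: the origin (TCP) lies at the very end of the fingers, on their centre line; the grasp point (between the pads) lies 19 mm behind it; z points along the fingers, y is the line along which they close (so a half turn about z gives the same grasp; the last joint's range is limited). The gripper opens to 85 mm and grips with 20 to 120 N. Pads are 22 mm wide; open, the fingers measure 114 mm over their backs; the gripper's body (76 mm by 85 mm) begins 54 mm behind the grasp point. The pads swing forward as they close: fully open they stand 13 mm farther back than shut.
Start: joints at [-1.171, 0.628, 0.038, 1.517, -0.027, 0.996, -0.02], TCP at [291.919, 580.776, 231.313] pointing down, gripper open.
Joint ranges: [-3.06, 3.06], [-0.37, 2.12], [-1.25, 1.32], [0.18, 2.47], [-1.1, 4.24], [0.23, 1.98], [-2.94, 2.94]. Speed limits (rad/s): [2.57, 2.57, 3.14, 3.14, 3.14, 3.14, 3.14].

### API

Orientations are given as a unit quaternion [w, x, y, z].
In Python, from cell import env gives the robot as it stands.
- The arm moves only by the shell command python3 -m crank 'ROWS' [OPENING] [FORCE]. ROWS is JSON, a list of rows, each a list of 6 numbers: the shift along the tool's x, y, z in mm, then the turn, a rotation vector about the tool's x, y, z in rad. A call has exactly 8 rows; each row is the pose to reach, as a shift and turn from the pose commanded when the call began, along the tool's axes at that moment; what a row does not reach only later rows make up. A row lasts 1/8 s, in which the tool goes at most 62.5 mm and 10.7 degrees, less where a joint would pass 70% of its speed; a pose out of reach is approached as far as the arm can. A call with a gripper value outside its range is refused whole. OPENING is the opening, from 0 (shut) to 1 (fully open), set as the call begins (- or left out, the last holds). The fingers move at their own pace and stop on an object; FORCE is the grip in N (left out, the last holds). Time passes only in rows, so rows that repeat a pose let the fingers close, or fill a call up. It gives the time, the measured TCP pose, the force, the opening and the grip force at its end, in the units of the state.
- env.get_state(): the state, without advancing time (a new reading comes with each control period).
- env.grab_frame(name): name is "scene" or "top"; returns the picture (480x640x3 uint8, red, green, blue); there is no depth.
- env.calibration(name): a dict with "mtx" (3x3 intrinsics, pixels), "distortion" ([k1, k2, p1, p2, k3] as OpenCV has them; the pictures are not rectified), "rvec" (rotation vector, rad) and "tvec" (3), from world to camera coordinates, as OpenCV has them. Camera axes: x right, y down, z forward; pixel columns grow to the right and rows downward; lengths in mm; the calibration is good to about 2 mm. A picture is of the moment at which its call begins. calibration takes no time and is no camera call.
- env.sign_off(): hands the job in; it is judged then, once.
The state is a dict: "clock": time; "joint_pos": joint angles; "joint_vel": joint speeds; "tau": joint torques, N m; "tcp_pos": TCP position; "tcp_rot": TCP orientation; "force": force on the tool from outside, world axes, zero at the start; "wrist_torque": the same for the moment, N m; "grip_width": finger opening in mm; "finger_force": force on a finger pad.
Only numpy, scipy, OpenCV 4.12 (cv2) and the standard library are available. Lean on these libraries where they do the work, as an engineer would, in place of code of your own. Each camera call takes 0.05 s, during which the arm holds its last target. There are 200 camera calls.

### The job

Stand the two loose short tumblers from the bench on the low wooden shelf so that they carry on the row of the two already there: upright, in line along the middle of the board, with the same finger-wide gaps, and without disturbing those two or anything else on the bench. Then, so that I can load the row into the dust box, raise the box's clear lid to 45 degrees from closed and keep it there. The lid falls shut by itself, so finish with the gripper still holding it at 45 degrees.

Things in the scene. Friction and masses are not known exactly. Their poses are not given: they have to be found in the camera images.
- tumbler_1: short straight clear glass tumbler with an etched frosted tree pattern, open at the top, 56 mm across, 85 mm tall, wall 3.5 mm, about 0.16 kg; origin at the centre of its underside, z up; starts on the bench, one of the two loose ones to move (either may take either place in the row)
- tumbler_2: short straight clear glass tumbler with an etched frosted tree pattern, open at the top, 56 mm across, 85 mm tall, wall 3.5 mm, about 0.16 kg; origin at the centre of its underside, z up; starts on the bench, the other loose one to move
- row_next: short straight clear glass tumbler with an etched frosted tree pattern, open at the top, 56 mm across, 85 mm tall, wall 3.5 mm, about 0.16 kg; origin at the centre of its underside, z up; already on the shelf, the second in the row: the row is continued from this one, away from row_end; leave it
- row_end: short straight clear glass tumbler with an etched frosted tree pattern, open at the top, 56 mm across, 85 mm tall, wall 3.5 mm, about 0.16 kg; origin at the centre of its underside, z up; already on the shelf, at the end of the row near the shelf's +y end, 72 mm from row_next centre to centre (gap 16 mm); leave it
- row_shelf: low fixed wooden shelf, flat board without rims, 100 mm (its x) by 330 mm (its y), top 45 mm above the bench; origin on the bench under its centre, x away from the robot, y along the row. The row stands on the line x = 0: row_end at y = +115 mm, row_next at +43 mm; the next places at the same spacing are y = -29 and -101 mm
- dust_box: fixed grey open steel box with a hinged lid, 200 mm (its x) by 220 mm (its y), 120 mm tall to the rim; origin on the bench under its centre, z up. Its x axis points back roughly towards the robot: the hinge is on its +x rim, nearest the robot; the lid opens at the far side, -x
- lid (a joint): lid angle, rad: 0 closed (flat, as it starts), grows as raised about the box's +y axis through lid_hinge, stop at 1.3; 45 degrees = 0.785. Swings freely, falls shut from any angle when let go. Clear panel in a dark steel frame, 200 x 220 mm, 8 mm thick, about 0.5 kg: some 2 to 4 N at the handle lifts it
- lid_handle (a point): middle of the round steel bar handle on the lid near its free edge (farthest from the robot): bar 12 mm thick, 110 mm long between two 10 mm posts, along the box's y; bar centre 40 mm above the lid's top face, 18 mm in from the free edge, 182 mm from the hinge line along the lid and 48 mm above it. Axes turn with the lid, closed as the box's
- lid_hinge (a point): middle of the lid's hinge line, along the box's y axis on its rim at the robot's side, 120 mm above the bench; axes turn with the lid
- grit_jar: squat closed amber jar with a steel cap, 60 mm across, 60 mm tall, standing among the loose tumblers; bystander, origin at its underside
- bottle: closed pale glass bottle, 72 mm across, 200 mm tall, red cap; bystander, origin at its underside
- tall_glass: tall etched glass, 68 mm across, 150 mm tall; bystander, origin at its underside
- vase: amber glass vase, 90 mm across, 140 mm tall; bystander, origin at its underside
- engraver: grey rotary engraving tool lying on the bench, 190 mm long, 36 mm thick; bystander, origin under its middle

How it is judged (in metres and radians):
On the way, in this order (a step that is already met when the one before it is completed fails the run):
1. both tumblers stand in the row, let go, while the lid is still closed (x of tumbler_1 in the frame of row_shelf between -0.015 and 0.015 m and z of tumbler_1 in the frame of row_shelf between 0.039 and 0.051 m and angle between each of tumbler_1, tumbler_2's own z axis and vertical below 0.12 rad and y of each of tumbler_1, tumbler_2 in the frame of row_shelf below 0 m and linear speed of each of tumbler_1, tumbler_2 below 0.05 m/s and contact force between each of tumbler_1, tumbler_2 and the fingers below 0.1 N and x of tumbler_2 in the frame of row_shelf between -0.015 and 0.015 m and z of tumbler_2 in the frame of row_shelf between 0.039 and 0.051 m and ((horizontal distance between tumbler_1 and row_next between 0.06 and 0.088 m and horizontal distance between tumbler_2 and tumbler_1 between 0.06 and 0.088 m and horizontal distance between tumbler_2 and row_next above 0.115 m) or (horizontal distance between tumbler_2 and row_next between 0.06 and 0.088 m and horizontal distance between tumbler_1 and tumbler_2 between 0.06 and 0.088 m and horizontal distance between tumbler_1 and row_next above 0.115 m)) and value of joint lid below 0.1 rad), for 0.2 s.
2. the lid is held by the fingers at 45 degrees (value of joint lid between 0.663 and 0.908 rad and velocity of joint lid between -0.1 and 0.1 rad/s and contact force between lid and the fingers above 0.5 N), for 0.5 s.
At the end, for the whole second after the job is handed in: Lid still at 45 degrees (within 7), held by the fingers. Both tumblers upright on the shelf, let go, within 15 mm of its centre line, 60 to 88 mm centre to centre from the neighbour, carrying on from row_next; those already there moved under 12 mm, bystanders under 30 mm (all of step 2 and x of tumbler_1 in the frame of row_shelf between -0.015 and 0.015 m and z of tumbler_1 in the frame of row_shelf between 0.039 and 0.051 m and angle between each of tumbler_1, tumbler_2's own z axis and vertical below 0.12 rad and y of each of tumbler_1, tumbler_2 in the frame of row_shelf below 0 m and linear speed of each of tumbler_1, tumbler_2 below 0.05 m/s and contact force between each of tumbler_1, tumbler_2 and the fingers below 0.1 N and x of tumbler_2 in the frame of row_shelf between -0.015 and 0.015 m and z of tumbler_2 in the frame of row_shelf between 0.039 and 0.051 m and ((horizontal distance between tumbler_1 and row_next between 0.06 and 0.088 m and horizontal distance between tumbler_2 and tumbler_1 between 0.06 and 0.088 m and horizontal distance between tumbler_2 and row_next above 0.115 m) or (horizontal distance between tumbler_2 and row_next between 0.06 and 0.088 m and horizontal distance between tumbler_1 and tumbler_2 between 0.06 and 0.088 m and horizontal distance between tumbler_1 and row_next above 0.115 m)) and distance of each of grit_jar, bottle, tall_glass, vase, engraver from where it was at the start of the episode below 0.03 m and distance of each of row_end, row_next from where it was at the start of the episode below 0.012 m); the arm keeps its last pose, push and grip.
It fails at once if a tumbler of the row or a bystander was pushed out of its place (not (distance of each of grit_jar, bottle, tall_glass, vase, engraver from where it was at the start of the episode below 0.03 m and distance of each of row_end, row_next from where it was at the start of the episode below 0.012 m)).
It fails at once if a tumbler was tipped over (angle between any of tumbler_1, tumbler_2, row_next, row_end's own z axis and vertical above 0.9 rad).
It also fails if it takes over 56 s, if anything falls off the work surface, if the arm or the gripper's body presses on something with over 40 N, if the wrist force passes 120 N, or if a joint passes its speed limit or range.

## Working session

There is one attempt and no reset: what is moved stays moved. The work goes in short steps, Python scripts to look and compute and a shell command to move; the robot and the scene stay as the last step left them, time stands still between calls to the robot, and variables do not carry over. Pictures are saved under pics/ and viewed, at most 10 in all, crops included, and the job is handed in when it is done.

```bash
ls; mkdir -p pics
python3 - <<'E'
from cell import env
import cv2,numpy as np
for n in("scene","top"):
    im=env.grab_frame(n); cv2.imwrite(f"pics/{n}0.png",im[:,:,::-1])
    c=env.calibration(n); R=cv2.Rodrigues(np.array(c["rvec"]))[0]
    print(n,np.array(c["mtx"]).round(1).tolist(),c["distortion"],(-R.T@np.array(c["tvec"]).ravel()).round(0),R[2].round(2))
s=env.get_state();print({k:np.round(v,3).tolist() for k,v in s.items()})
E
```

```text
pics
scene [[596.4, 0.0, 316.8], [0.0, 596.4, 241.2], [0.0, 0.0, 1.0]] [0.02212264 0.         0.         0.         0.        ] [1389.  560. 1226.] [-0.53 -0.37 -0.76]
top [[490.9, 0.0, 313.9], [0.0, 490.9, 237.5], [0.0, 0.0, 1.0]] [-0.07542831  0.          0.          0.          0.        ] [ 462.   18. 1549.] [ 0.1  -0.03 -1.  ]
{'clock': 0.1, 'joint_pos': [-1.171, 0.629, 0.038, 1.518, -0.027, 0.996, -0.02], 'joint_vel': [0.001, -0.002, 0.001, -0.002, -0.001, 0.001, -0.001], 'tau': [0.002, -56.454, 1.23, -19.397, 0.011, 0.005, 0.0], 'tcp_pos': [291.658, 580.259, 230.468], 'tcp_rot': [-0.0, 0.231, 0.973, -0.001], 'force': [0.539, -0.13, -0.834], 'wrist_torque': [0.029, 0.076, 0.005], 'finger_force': 0.0, 'grip_width': 85.446}
```

View pics/scene0.png

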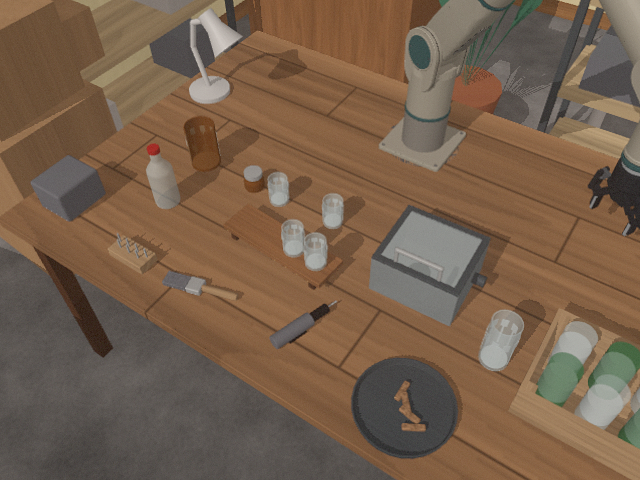

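View pics/top0.png

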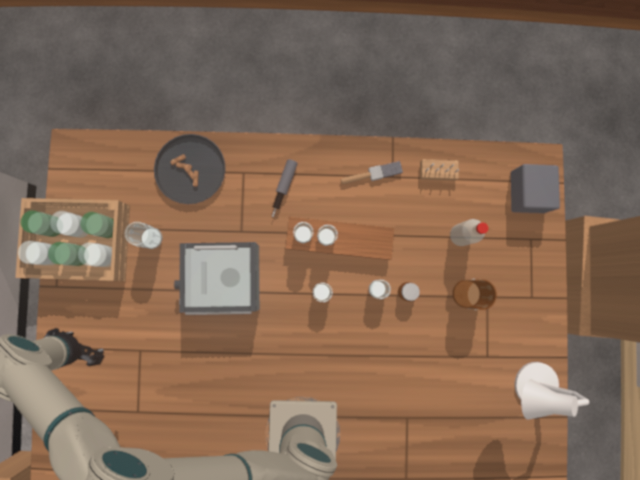

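The scene view shows loose tumblers at about (278,190) and (333,211), row tumblers at (293,238) and (316,251), the jar at (254,179), and the box with its handle at about (418,262). In the top view the loose tumblers are at (321,293) and (379,290), the row at (303,233) and (327,236), the shelf spans (287,220)–(393,257), and the handle bar is at (215,247). I'll enlarge both to pick out the rims.

```bash
cat > h.py <<'E'
import cv2,numpy as np
from scipy.spatial.transform import Rotation as Ro
from cell import env
def cal(n):
    c=env.calibration(n); return [np.array(c[k],float) for k in("mtx","distortion","rvec","tvec")]
def ray(n,uv):
    K,d,r,t=cal(n); R=cv2.Rodrigues(r)[0]
    p=cv2.undistortPoints(np.array(uv,float).reshape(-1,1,2),K,d).reshape(-1,2)
    v=np.c_[p,np.ones(len(p))]@R; return -R.T@t.ravel(), v/np.linalg.norm(v,axis=1)[:,None]
def onz(n,uv,z):
    c,v=ray(n,uv); return c+v*((z-c[2])/v[:,2])[:,None]
def tri(a,b):  # top uv, scene uv -> point, miss
    c1,v1=ray("top",a);c2,v2=ray("scene",b);o=[]
    for p,q in zip(v1,v2):
        s=np.linalg.lstsq(np.c_[p,-q],c2-c1,rcond=None)[0]; A=c1+p*s[0];B=c2+q*s[1]
        o.append(np.r_[(A+B)/2,np.linalg.norm(A-B)])
    return np.array(o)
def proj(n,P):
    K,d,r,t=cal(n); return cv2.projectPoints(np.array(P,float).reshape(-1,1,3),r,t,K,d)[0].reshape(-1,2)
E
python3 - <<'E'
import cv2,numpy as np
t=cv2.imread("pics/top0.png");s=cv2.imread("pics/scene0.png")
def cr(im,x0,y0,w,h,f):
    o=cv2.resize(im[y0:y0+h,x0:x0+w],None,fx=f,fy=f,interpolation=cv2.INTER_CUBIC)
    for i in range(0,w,20): cv2.putText(o,str(x0+i),(i*f,8),0,.3,(0,255,255)); cv2.line(o,(i*f,10),(i*f,14),(0,255,255))
    for j in range(0,h,20): cv2.putText(o,str(y0+j),(0,j*f+4),0,.3,(0,255,255)); cv2.line(o,(20,j*f),(24,j*f),(0,255,255))
    return o
a=cr(t,280,215,160,100,5)  #800x500
cv2.imwrite("pics/c1.png",a)
b=cr(s,230,165,130,120,5);cv2.imwrite("pics/c2.png",b)
c=np.hstack([cr(t,170,235,100,90,4),cr(s,365,205,100,90,4)]);cv2.imwrite("pics/c3.png",c)
E
```

```text
(no output)
```

View pics/c1.png

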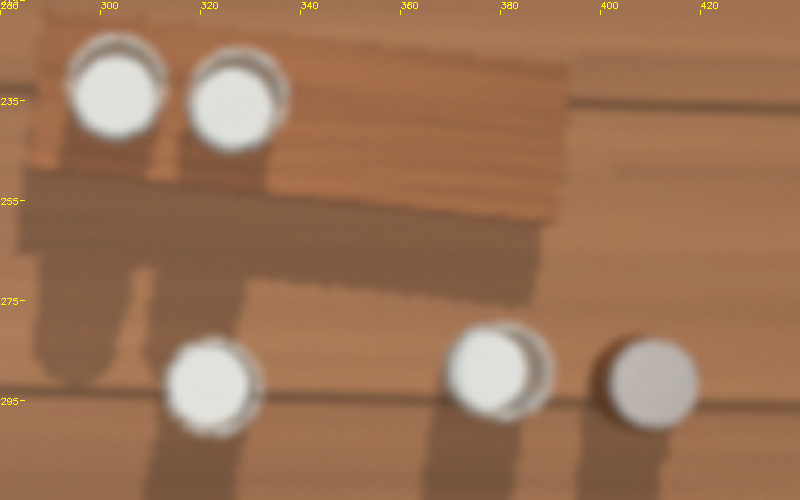

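View pics/c2.png

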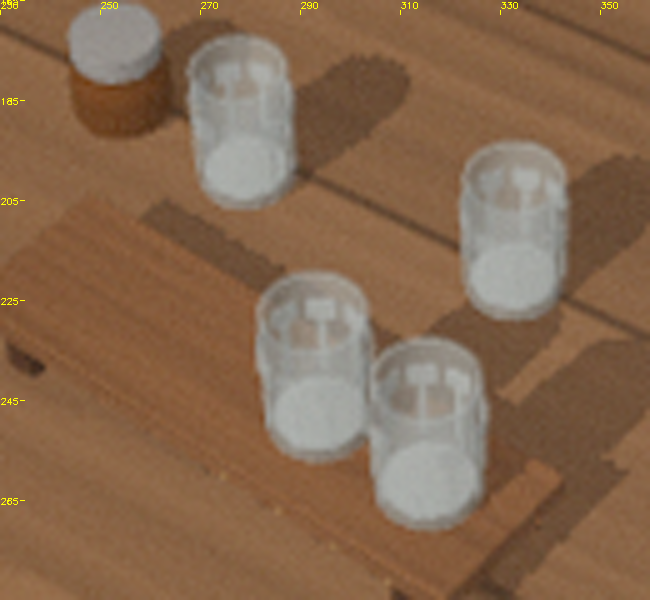

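View pics/c3.png

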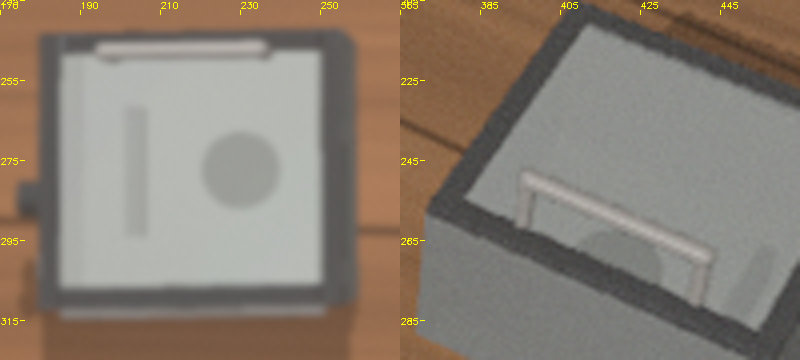

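Crop c1 (top) shows the rims at about (323,292.4) and (380.6,289.2), the row at (303.4,231.4) and (327.8,234.2), and the shelf corners. Crop c2 (scene) shows the rims at (332.8,198.8), (277.8,177.4), (315.6,238.6) and (292.6,225.2). Crop c3 shows the bar ends: top (194.2,247.5) and (236.5,246.8), scene (442,269.2) and (396.2,249.5). Next I'll triangulate these.

Run:
```python
from h import *
np.set_printoptions(suppress=True,precision=1)
n=["A","B","end","next","hL","hR","shNL","shFL","shNR"]
t=[(323,292.4),(380.6,289.2),(303.4,231.4),(327.8,234.2),(194.2,247.5),(236.5,246.8),(286.6,248.4),(288.6,217),(390.6,259.6)]
s=[(332.8,198.8),(277.8,177.4),(315.6,238.6),(292.6,225.2),(442,269.2),(396.2,249.5),(342,260),(319,284.4),(247,205)]
for a,b in zip(n,tri(t,s)): print(a,b)
print("disc/ring on plane: rims@85/130",onz("top",t[:2],85),onz("top",t[2:4],130))
print("scene rims",onz("scene",s[:2],85),onz("scene",s[2:4],130))
sh=onz("top",[(288.6,217),(394,228),(390.6,259.6),(286.6,248.4)],45);print(sh,sh.mean(0), np.linalg.norm(np.diff(sh,axis=0),axis=1))
# lid frame outer corners at z=128
L=onz("top",[(180,243.5),(258,243.5),(259,311),(180.5,312)],128);print(L,L.mean(0))
# white disc blobs in top
im=cv2.cvtColor(cv2.imread("pics/top0.png"),cv2.COLOR_BGR2HSV)
m=cv2.inRange(im,(0,0,190),(180,45,255)); 
k,_,st,ce=cv2.connectedComponentsWithStats(m)
for i in range(1,k):
    x,y=ce[i]
    if 280<x<420 and 210<y<310 and st[i,4]>60: print(st[i],ce[i],onz("top",[ce[i]],3 if y>270 else 48))
```

```text
A [439.9 -50.7  87.8   0. ]
B [ 453.5 -222.9   88.1    1.6]
end [614.9  12.6 133.8   1.1]
next [609.1 -59.2 133.3   0.6]
hL [558.2 318.  168.    1. ]
hR [562.5 201.5 164.3   3.6]
shNL [571.1  62.5  39.8   0.9]
shFL [668.8  58.4  42.4   0.5]
shNR [ 546.2 -263.2   35.3    4.9]
disc/ring on plane: rims@85/130 [[ 439.8  -50.8   85. ]
 [ 453.  -222.7   85. ]] [[615.6  12.  130. ]
 [609.3 -59.1 130. ]]
scene rims [[ 437.6  -52.2   85. ]
 [ 451.3 -225.8   85. ]] [[611.9  11.2 130. ]
 [606.8 -61.3 130. ]]
[[ 668.3   58.5   45. ]
 [ 642.7 -269.1   45. ]
 [ 544.3 -259.3   45. ]
 [ 571.    61.9   45. ]] [ 606.6 -102.    45. ] [328.7  98.9 322.3]
[[571.3 369.  128. ]
 [577.1 142.7 128. ]
 [383.1 133.6 128. ]
 [374.5 358.6 128. ]] [476.5 251.  128. ]
[295 226  17  16 190] [302.7 233.6] [[617.6  13.6  48. ]]
[319 229  16  15 185] [326.2 236.1] [[611.8 -58.8  48. ]]
[371 281  14  16 175] [377.4 288.5] [[ 454.6 -226.1    3. ]]
[314 284  16  16 196] [321.2 291.6] [[440.9 -49.    3. ]]
```

The heights match the text: rims at about 86 and 131–133, bar at 166. The row pitch comes out at 71.9 mm against the stated 72. Row places come out at (604,-131) and (598,-203), and the tumblers at A (440,-50.5) and B (453,-223.5). Next is a helper that turns targets into tool-axis shifts.

```bash
cat >> h.py <<'E'
def Rt(yaw=-0.08,tilt=0):  # tool y at yaw from world x, z down; tilt about tool x
    c,s=np.cos(yaw),np.sin(yaw); y=np.array([c,s,0]);z=np.array([0,0,-1.]);x=np.cross(y,z)
    return np.c_[x,y,z]@Ro.from_rotvec([tilt,0,0]).as_matrix()
def shift(targets,base=None):  # targets: (xyz, R); from base pose (default measured)
    if base is None:
        s=env.get_state(); q=np.array(s["tcp_rot"]); base=(np.array(s["tcp_pos"]),Ro.from_quat(q[[1,2,3,0]]).as_matrix())
    p,R=base
    for P,T in targets:
        print(np.r_[R.T@(np.array(P)-p)].round(1),Ro.from_matrix(R.T@T).as_rotvec().round(3))
E
python3 - <<'E'
from h import *
shift([((420,230,240),Rt(0.5)),((440,-50.5,160),Rt())])
shift([((440,-50.5,160),Rt()),((440,-50.5,36),Rt())],(np.array([420,230,240.]),Rt(.5)))
E
```

```text
[-272.  -255.3   -9.1] [-0.002  0.001  0.605]
[-415.8 -496.8   71.3] [-1.000e-03  1.000e-03  1.185e+00]
[-255.8 -116.9   80. ] [0.   0.   0.58]
[-255.8 -116.9  204. ] [0.   0.   0.58]
```

```bash
python3 -m crank '[[-34,-32,-1,0,0,0.075],[-68,-64,-2,0,0,0.15],[-102,-96,-3,0,0,0.225],[-136,-128,-4,0,0,0.3],[-170,-160,-5,0,0,0.375],[-204,-192,-6,0,0,0.45],[-238,-224,-8,0,0,0.53],[-272,-255,-9,0,0,0.605]]' 1 40
python3 -m crank '[[-40,-18,0,0,0,0.08],[-80,-36,0,0,0,0.16],[-120,-54,10,0,0,0.24],[-160,-72,30,0,0,0.34],[-200,-90,50,0,0,0.44],[-240,-108,70,0,0,0.54],[-256,-117,80,0,0,0.58],[-256,-117,80,0,0,0.58]]'
python3 -c "
from h import *
shift([((440,-50.5,36),Rt())])"
```

```text
clock: 1.1
tcp_pos: [420.6, 229.2, 240.2]
tcp_rot: [-0.0, 0.511, 0.859, -0.0]
force: [0.4, 0.1, 0.0]
grip_width: 85.4
finger_force: 0.0
clock: 2.1
tcp_pos: [439.6, -51.3, 159.7]
tcp_rot: [-0.001, 0.736, 0.677, -0.001]
force: [0.2, 1.2, 0.5]
grip_width: 85.6
finger_force: 0.0
[  0.9   0.5 123.7] [-0.002  0.001 -0.003]
```

```bash
python3 -m crank '[[1,0.5,20,0,0,0],[1,0.5,45,0,0,0],[1,0.5,70,0,0,0],[1,0.5,95,0,0,0],[1,0.5,112,0,0,0],[1,0.5,120,0,0,0],[1,0.5,124,0,0,0],[1,0.5,124,0,0,0]]'
python3 -m crank '[[0,0,0,0,0,0],[0,0,0,0,0,0],[0,0,0,0,0,0],[0,0,0,0,0,0],[0,0,0,0,0,0],[0,0,0,0,0,0],[0,0,-3,0,0,0],[0,0,-6,0,0,0]]' 0 40
python3 -c "
from h import *
print(env.get_state()['tcp_pos'])
shift([((604,-131,180),Rt()),((604,-131,36+45+1),Rt())])"
```

```text
clock: 3.1
tcp_pos: [441.4, -47.5, 36.4]
tcp_rot: [-0.0, 0.734, 0.679, 0.0]
force: [0.5, 0.0, -0.1]
grip_width: 85.4
finger_force: 0.0
clock: 4.1
tcp_pos: [440.8, -49.2, 42.4]
tcp_rot: [-0.0, 0.735, 0.678, -0.0]
force: [-0.3, 0.4, -2.0]
grip_width: 54.2
finger_force: 42.4
[440.84277119 -49.19060805  42.37773176]
[ -68.5  169.1 -137.7] [-0.  0. -0.]
[-68.5 169.2 -39.7] [-0.  0. -0.]
```

```bash
python3 -m crank '[[0,0,-30,0,0,0],[-3,5,-70,0,0,0],[-20,30,-110,0,0,0],[-40,70,-138,0,0,0],[-55,110,-138,0,0,0],[-65,145,-138,0,0,0],[-68.5,169,-138,0,0,0],[-68.5,169,-138,0,0,0]]'
python3 - <<'E'
from h import *
for n in("scene","top"):cv2.imwrite(f"pics/{n}1.png",env.grab_frame(n)[:,:,::-1])
s=env.get_state();print(s['tcp_pos'],s['grip_width'],s['force'])
shift([((604,-131,82),Rt())])
t=cv2.imread("pics/top1.png");s=cv2.imread("pics/scene1.png")
f=lambda im,x,y:cv2.resize(im[y:y+120,x:x+80],None,fx=5,fy=5,interpolation=cv2.INTER_CUBIC)
cv2.imwrite("pics/c4.png",np.hstack([f(t,310,175),f(s,230,130)]))
print(proj("top",[(604,-131,144),(604,-131,229)]),proj("scene",[(604,-131,144),(604,-131,229)]))
E
```

```text
clock: 5.1
tcp_pos: [604.7, -131.2, 179.7]
tcp_rot: [0.0, 0.735, 0.678, -0.0]
force: [-1.6, 0.5, -1.8]
grip_width: 54.3
finger_force: 43.0
[ 602.56155256 -130.60437844  179.7053761 ] 54.12846621533929 [ 0.18350447  0.38707598 -1.17999577]
[-0.3  1.7 97.7] [-0.002 -0.    -0.   ]
[[352.91669276 236.15838041]
 [356.26703589 233.09789938]] [[270.43705243 209.47601211]
 [267.79953129 184.99390795]]
```

View pics/c4.png

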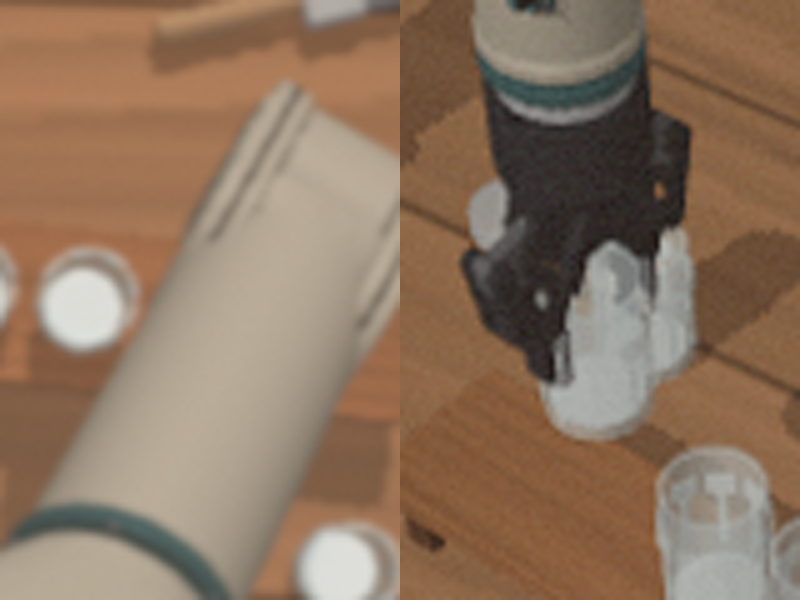

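Crop c4 shows the tumbler held upright above the shelf, its base bottom edge at scene pixel (269,217.4). I'll compare that with the resting ones, where the base bottom edges are A (333,228.8) and row_next (293.6,257), to check how it sits in the grip.

```bash
python3 - <<'E'
from h import *
P=[(609.5,-59.2,45),(615,12.5,45),(440,-50.5,0),(453,-223.5,0),(602.6,-130.6,143.7)]
th=np.linspace(0,6.3,60)
for p in P:
    q=proj("scene",[(p[0]+28*np.cos(a),p[1]+28*np.sin(a),p[2]) for a in th]); print(p,"bottom edge y %.1f  x %.1f..%.1f"%(q[:,1].max(),q[:,0].min(),q[:,0].max()))
E
python3 - <<'E'
print("observed: next y",165+460/5,"x",230+263/5,230+370/5," end y",165+528/5,"x",230+374/5,230+485/5," A y",165+318/5,230+465/5,230+565/5,"B y",165+207/5,230+197/5,230+294/5," held y",130+437/5,230+142/5,230+250/5)
E
```

```text
(609.5, -59.2, 45) bottom edge y 256.6  x 283.4..305.0
(615, 12.5, 45) bottom edge y 270.2  x 304.9..327.0
(440, -50.5, 0) bottom edge y 228.5  x 322.6..342.7
(453, -223.5, 0) bottom edge y 206.6  x 270.3..289.7
(602.6, -130.6, 143.7) bottom edge y 217.4  x 259.8..282.0
observed: next y 257.0 x 282.6 304.0  end y 270.6 x 304.8 327.0  A y 228.6 323.0 343.0 B y 206.4 269.4 288.8  held y 217.4 258.4 280.0
```

```bash
python3 -m crank '[[1.5,1,15,0,0,0],[1.5,1,35,0,0,0],[1.5,1,55,0,0,0],[1.5,1,72,0,0,0],[1.5,1,85,0,0,0],[1.5,1,92,0,0,0],[1.5,1,96,0,0,0],[1.5,1,98,0,0,0]]'
python3 -c "
from h import *
s=env.get_state();print(s['tcp_pos'],s['force'])"
```

```text
clock: 6.2
tcp_pos: [605.4, -129.5, 82.5]
tcp_rot: [0.0, 0.735, 0.678, 0.0]
force: [-0.2, 0.4, -0.6]
grip_width: 54.0
finger_force: 43.0
[ 605.36961468 -129.52729417   82.45006666] [-0.20531442  0.36263694 -0.60254454]
```

```bash
python3 -m crank '[[0,0,0.5,0,0,0],[0,0,0.5,0,0,0],[0,0,0.5,0,0,0],[0,0,0,0,0,0],[0,0,-10,0,0,0],[0,0,-30,0,0,0],[0,0,-60,0,0,0],[0,0,-90,0,0,0]]' 1
python3 -c "
from h import *
shift([((453,-223.5,172),Rt()),((453,-223.5,160),Rt()),((453,-223.5,36),Rt())])"
```

```text
clock: 7.2
tcp_pos: [605.2, -129.5, 173.8]
tcp_rot: [0.0, 0.735, 0.678, 0.0]
force: [0.6, -0.5, 0.2]
grip_width: 85.7
finger_force: 0.0
[-105.9 -144.1    1.8] [ 0.  0. -0.]
[-105.9 -144.1   13.8] [ 0.  0. -0.]
[-105.9 -144.2  137.8] [ 0.  0. -0.]
```

```bash
python3 -m crank '[[-15,-20,0,0,0,0],[-35,-48,0,0,0,0],[-56,-76,0,0,0,0],[-77,-105,0,0,0,0],[-95,-130,5,0,0,0],[-106,-144,14,0,0,0],[-106,-144,14,0,0,0],[-106,-144,14,0,0,0]]'
python3 - <<'E'
from h import *
for n in("scene","top"):cv2.imwrite(f"pics/{n}2.png",env.grab_frame(n)[:,:,::-1])
s=env.get_state();print(s['tcp_pos'],s['force'])
shift([((453,-223.5,36),Rt())])
s=cv2.imread("pics/scene2.png");t=cv2.imread("pics/top2.png")
f=lambda im,x,y:cv2.resize(im[y:y+120,x:x+80],None,fx=5,fy=5,interpolation=cv2.INTER_CUBIC)
cv2.imwrite("pics/c5.png",np.hstack([f(t,310,195),f(s,245,150)]))
E
```

```text
clock: 8.2
tcp_pos: [454.4, -223.2, 158.9]
tcp_rot: [0.001, 0.735, 0.679, 0.001]
force: [-0.1, -0.4, 0.3]
grip_width: 85.5
finger_force: 0.0
[ 454.39925765 -222.99133835  158.66240838] [0.05912076 0.28958168 0.2502771 ]
[ -0.6  -1.5 122.7] [0.001 0.    0.002]
```

View pics/c5.png

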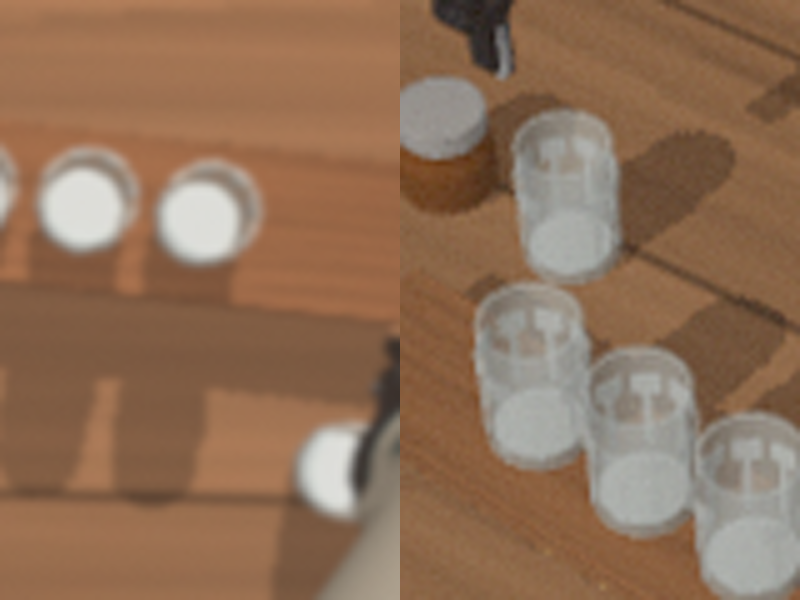

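Crop c5 shows the placed tumbler upright in line with the row, its rim at top pixel (351.8,237.2), and B still untouched. Next: check the spacing and pick up B.

```bash
python3 - <<'E'
from h import *
print(onz("top",[(351.8,237.2),(327.8,234.2)],130), tri([(351.8,237.2)],[(245+128/5,150+315/5)]))
im=cv2.cvtColor(cv2.imread("pics/top2.png"),cv2.COLOR_BGR2HSV)
k,_,st,ce=cv2.connectedComponentsWithStats(cv2.inRange(im,(0,0,190),(180,45,255)))
for i in range(1,k):
    x,y=ce[i]
    if 290<x<370 and 220<y<250 and st[i,4]>60: print(onz("top",[ce[i]],48))
E
python3 -m crank '[[-0.5,-1,20,0,0,0],[-0.5,-1,45,0,0,0],[-0.5,-1,70,0,0,0],[-0.5,-1,95,0,0,0],[-0.5,-1,112,0,0,0],[-0.5,-1,120,0,0,0],[-0.5,-1,123,0,0,0],[-0.5,-1,123,0,0,0]]'
python3 -m crank '[[0,0,0,0,0,0],[0,0,0,0,0,0],[0,0,0,0,0,0],[0,0,0,0,0,0],[0,0,0,0,0,0],[0,0,0,0,0,0],[0,0,-3,0,0,0],[0,0,-6,0,0,0]]' 0 40
python3 -c "
from h import *
shift([((598,-203,180),Rt()),((598,-203,82),Rt())])"
```

```text
[[ 602.28021679 -129.26449175  130.        ]
 [ 609.25094116  -59.10489161  130.        ]] [[ 603.09013008 -130.52221809  130.3790352     3.06825076]]
[[617.32455932  13.82911299  48.        ]]
[[611.79186727 -58.41861763  48.        ]]
[[ 606.14756824 -131.28470376   48.        ]]
clock: 9.3
tcp_pos: [452.5, -224.0, 35.6]
tcp_rot: [0.0, 0.735, 0.678, 0.0]
force: [0.5, 0.1, -0.1]
grip_width: 85.6
finger_force: 0.0
clock: 10.3
tcp_pos: [451.9, -223.8, 41.4]
tcp_rot: [-0.0, 0.735, 0.678, -0.0]
force: [-0.1, 0.6, -1.2]
grip_width: 55.7
finger_force: 42.7
[  32.5  143.9 -138.6] [-0. -0.  0.]
[ 32.5 143.9 -40.6] [-0. -0.  0.]
```

```bash
python3 -m crank '[[0,0,-30,0,0,0],[2,5,-70,0,0,0],[10,30,-110,0,0,0],[18,65,-125,0,0,0],[26,100,-125,0,0,0],[31,132,-125,0,0,0],[32.5,144,-120,0,0,0],[32.5,144,-110,0,0,0]]'
python3 -c "
from h import *
shift([((598,-203,81.5),Rt())])"
```

```text
clock: 11.3
tcp_pos: [597.8, -203.1, 150.5]
tcp_rot: [-0.0, 0.735, 0.678, -0.0]
force: [-0.9, -0.9, -1.2]
grip_width: 55.8
finger_force: 43.5
[ 0.1  0.3 69. ] [-0.001  0.     0.   ]
```

```bash
python3 -m crank '[[0,0,12,0,0,0],[0,0,28,0,0,0],[0,0,44,0,0,0],[0,0,56,0,0,0],[0,0,63,0,0,0],[0,0,67,0,0,0],[0,0,69,0,0,0],[0,0,69.5,0,0,0]]'
python3 -m crank '[[0,0,0,0,0,0],[0,0,0,0,0,0],[0,0,0,0,0,0],[0,0,0,0,0,0],[0,0,-10,0,0,0],[0,0,-40,0,0,0],[0,0,-80,0,0,0],[0,0,-130,0,0,0]]' 1
python3 -c "
from h import *
Y=np.array([.999,.045,0]);h=np.array([560,260,0.])
shift([((560,260,230),Rt(.045)),((500,30,230),Rt(-0.02))])"
```

```text
clock: 12.3
tcp_pos: [598.4, -203.2, 82.0]
tcp_rot: [0.0, 0.735, 0.678, 0.0]
force: [0.1, 0.3, -2.3]
grip_width: 55.3
finger_force: 43.5
clock: 13.3
tcp_pos: [597.7, -202.9, 213.0]
tcp_rot: [-0.001, 0.735, 0.678, -0.0]
force: [0.8, 0.2, -0.4]
grip_width: 85.6
finger_force: 0.0
[458.4 -74.7 -16.8] [-0.001 -0.    -0.125]
[ 224.3 -116.1  -16.8] [-0.001 -0.    -0.06 ]
```

```bash
python3 -m crank '[[35,-6,-10,0,0,-0.01],[80,-13,-17,0,0,-0.02],[130,-21,-17,0,0,-0.035],[180,-29,-17,0,0,-0.05],[230,-37,-17,0,0,-0.065],[280,-46,-17,0,0,-0.08],[325,-53,-17,0,0,-0.09],[360,-59,-17,0,0,-0.1]]'
python3 - <<'E'
from h import *
for n in("scene","top"):cv2.imwrite(f"pics/{n}3.png",env.grab_frame(n)[:,:,::-1])
s=env.get_state();print(s['tcp_pos'])
shift([((560,260,230),Rt(.045)),((560,260,180),Rt(.045))])
s=cv2.imread("pics/scene3.png");t=cv2.imread("pics/top3.png")
f=lambda im,x,y:cv2.resize(im[y:y+100,x:x+100],None,fx=4,fy=4,interpolation=cv2.INTER_CUBIC)
cv2.imwrite("pics/c6.png",np.hstack([f(t,300,200),f(s,225,170)]))
im=cv2.cvtColor(t,cv2.COLOR_BGR2HSV)
k,_,st,ce=cv2.connectedComponentsWithStats(cv2.inRange(im,(0,0,190),(180,45,255)))
for i in range(1,k):
    x,y=ce[i]
    if 290<x<400 and 220<y<250 and st[i,4]>60: print(onz("top",[ce[i]],48))
E
```

```text
clock: 14.3
tcp_pos: [567.9, 163.0, 229.5]
tcp_rot: [-0.0, 0.699, 0.715, 0.001]
force: [0.6, -0.4, -0.4]
grip_width: 85.4
finger_force: 0.0
[567.2583344  166.6096692  228.96157836]
[93.6 -4.6 -0.7] [-0.    -0.003 -0.017]
[93.4 -4.6 49.3] [-0.    -0.003 -0.017]
[[617.56835278  13.84662348  48.        ]]
[[611.77979283 -58.55185617  48.        ]]
[[ 606.24900021 -131.36775525   48.        ]]
[[ 599.78034115 -205.08931783   48.        ]]
```

View pics/c6.png

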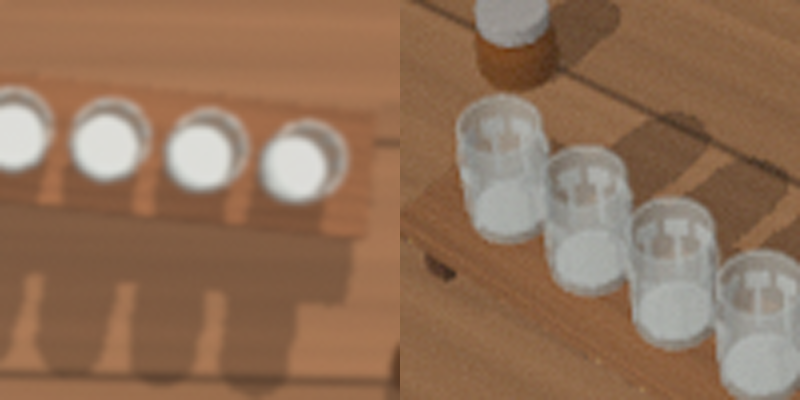

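Crop c6 shows all four tumblers upright in one line, with pitches of 72.6, 73.0 and 74.0 mm. Now for the handle.

```bash
python3 -m crank '[[35,-2,0,0,0,-0.006],[70,-3.5,0,0,0,-0.012],[90,-4.5,0,0,0,-0.017],[94,-4.5,15,0,0,-0.017],[94,-4.5,40,0,0,-0.017],[94,-4.5,62,0,0,-0.017],[94,-4.5,76,0,0,-0.017],[94,-4.5,81,0,0,-0.017]]'
python3 -m crank '[[0,0,0,0,0,0],[0,0,0,0,0,0],[0,0,0,0,0,0],[0,0,0,0,0,0],[0,0,0,0,0,0],[0,0,0,0,0,0],[0,0,0,0,0,0],[0,0,0,0,0,0]]' 0 40
python3 -c "
from h import *
s=env.get_state();print({k:np.round(s[k],2) for k in('tcp_pos','force','wrist_torque','joint_pos')});shift([((560,260,148),Rt(.045))])"
```

```text
clock: 15.4
tcp_pos: [561.6, 252.9, 146.8]
tcp_rot: [0.0, 0.694, 0.72, -0.001]
force: [-0.5, -1.0, 0.5]
grip_width: 85.3
finger_force: 0.0
clock: 16.4
tcp_pos: [560.7, 254.5, 148.2]
tcp_rot: [-0.001, 0.694, 0.72, -0.001]
force: [-4.1, -1.1, 5.4]
grip_width: 10.7
finger_force: 39.2
{'tcp_pos': array([560.75, 254.48, 148.23]), 'force': array([-4.13, -1.07,  5.37]), 'wrist_torque': array([-0.05,  0.81,  0.04]), 'joint_pos': array([-0.75,  0.72,  0.46,  1.7 , -0.41,  0.82, -0.06])}
[ 5.5 -0.5  0.2] [-0.002 -0.    -0.008]
```

The bar is gripped (width 10.7). Now the arc rows, with the tool tilting 0.4 of the lid angle while the round bar turns in the pads.

```bash
cat > arc.py <<'E'
import numpy as np
def P(t):
    f=.4*t; return np.array([182*np.cos(t)-48*np.sin(t)+19*np.sin(f),-(182*np.sin(t)+48*np.cos(t))+19*np.cos(f)]),f
def rows(t0,ts):
    p0,f0=P(t0)
    for t in ts:
        p,f=P(t);d=p-p0;c,s=np.cos(f0),np.sin(f0)
        # tool frame rotated by -f0 about x: y'=(c,-s), z'=(s,c)
        print(round(t,3),(d@[c,-s]).round(1),(d@[s,c]).round(1),round(-(f-f0),3))
E
python3 -c "
from arc import *
rows(0,np.array([.02,.07,.13,.19,.25,.31,.36,.39]));rows(.39,[.42,.47,.53,.59,.65,.71,.76,.785])"
```

```text
0.02 -0.8 -3.6 -0.008
0.07 -3.3 -12.6 -0.028
0.13 -6.8 -23.2 -0.052
0.19 -10.9 -33.6 -0.076
0.25 -15.6 -43.6 -0.1
0.31 -21.0 -53.4 -0.124
0.36 -25.8 -61.2 -0.144
0.39 -29.0 -65.8 -0.156
0.42 -2.5 -4.9 -0.012
0.47 -7.0 -13.0 -0.032
0.53 -13.0 -22.3 -0.056
0.59 -19.4 -31.3 -0.08
0.65 -26.5 -39.8 -0.104
0.71 -34.0 -47.8 -0.128
0.76 -40.6 -54.2 -0.148
0.785 -44.0 -57.2 -0.158
```

```bash
python3 -m crank '[[0,-0.8,-3.6,-0.008,0,0],[0,-3.3,-12.6,-0.028,0,0],[0,-6.8,-23.2,-0.052,0,0],[0,-10.9,-33.6,-0.076,0,0],[0,-15.6,-43.6,-0.1,0,0],[0,-21,-53.4,-0.124,0,0],[0,-25.8,-61.2,-0.144,0,0],[0,-29,-65.8,-0.156,0,0]]' 0 60
python3 -c "
from h import *
s=env.get_state();print({k:np.round(s[k],2) for k in('tcp_pos','force','grip_width','joint_pos')})"
```

```text
clock: 17.4
tcp_pos: [532.6, 253.3, 214.3]
tcp_rot: [0.054, 0.692, 0.718, 0.057]
force: [0.0, 0.6, -6.2]
grip_width: 10.0
finger_force: 58.3
{'tcp_pos': array([532.61, 253.31, 214.32]), 'force': array([ 0.01,  0.65, -6.19]), 'grip_width': np.float64(10.02), 'joint_pos': array([-0.9 ,  0.55,  0.55,  1.86, -0.35,  0.68, -0.14])}
```

Tracking well with the lid held and modest forces, so I'll carry on to 45°.

```bash
python3 -m crank '[[0,-2.5,-4.9,-0.012,0,0],[0,-7,-13,-0.032,0,0],[0,-13,-22.3,-0.056,0,0],[0,-19.4,-31.3,-0.08,0,0],[0,-26.5,-39.8,-0.104,0,0],[0,-34,-47.8,-0.128,0,0],[0,-40.6,-54.2,-0.148,0,0],[0,-44,-57.2,-0.158,0,0]]'
python3 -m crank '[[0,0,0,0,0,0],[0,0,0,0,0,0],[0,0,0,0,0,0],[0,0,0,0,0,0],[0,0,0,0,0,0],[0,0,0,0,0,0],[0,0,0,0,0,0],[0,0,0,0,0,0]]'
python3 - <<'E'
from h import *
for n in("scene","top"):cv2.imwrite(f"pics/{n}4.png",env.grab_frame(n)[:,:,::-1])
s=env.get_state();print({k:np.round(s[k],2) for k in('tcp_pos','force','grip_width','joint_pos')})
q=np.array(s["tcp_rot"]);R=Ro.from_quat(q[[1,2,3,0]]).as_matrix()
b=np.array(s["tcp_pos"])-19*R[:,2];d=np.array([.999,.045])
a=(b[:2]-np.array([560.3,254.5]))@d+182; u=b[2]-120
print("bar",b,"theta",np.arctan2(u,a)-np.arctan2(48,182),"r",np.hypot(a,u),np.hypot(182,48))
cv2.imwrite("pics/c7.png",cv2.imread("pics/scene4.png"))
E
```

```text
clock: 18.4
tcp_pos: [481.4, 251.2, 264.9]
tcp_rot: [0.109, 0.685, 0.711, 0.115]
force: [2.6, -1.3, -0.6]
grip_width: 9.8
finger_force: 58.5
clock: 19.4
tcp_pos: [482.5, 251.3, 264.1]
tcp_rot: [0.109, 0.686, 0.711, 0.114]
force: [5.0, -1.5, 3.1]
grip_width: 10.0
finger_force: 58.9
{'tcp_pos': array([482.49, 251.26, 264.16]), 'force': array([ 4.19, -1.83,  1.7 ]), 'grip_width': np.float64(9.83), 'joint_pos': array([-1.17,  0.39,  0.72,  2.05, -0.22,  0.52, -0.31])}
bar [476.56974342 251.03322319 282.21340341] theta 0.7685805879589773 r 189.62049232382768 188.22327167489146
```

View pics/c7.png

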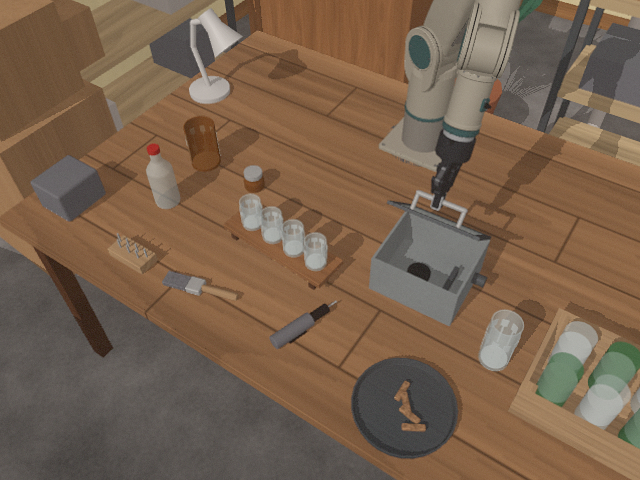

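The scene shows the lid raised, the gripper holding the bar with its ends at roughly (415,196) and (466,219), and the row of four and all bystanders in place. I'll check the angle from the bar's pixel position.

Run:
```python
from h import *
im=cv2.imread("pics/scene4.png");h=cv2.cvtColor(im,cv2.COLOR_BGR2HSV)
m=cv2.inRange(h,(0,0,150),(180,50,255))[185:225,408:472]
k,l,st,ce=cv2.connectedComponentsWithStats(m)
for i in range(1,k):
    if st[i,4]>25: print(st[i]+[408,185,0,0,0],ce[i]+[408,185])
hx=np.array([560.3,260,0])-182*np.array([.999,.045,0])
for t in(.67,.73,.785,.84,.9):
    b=hx+np.array([.999,.045,0])*(182*np.cos(t)-48*np.sin(t))+[0,0,120+182*np.sin(t)+48*np.cos(t)]
    e=55*np.array([.045,-.999,0]);print(t,proj("scene",[b-e,b,b+e]).round(1).tolist())
cv2.imwrite("pics/c8.png",cv2.resize(im[175:275,370:490],None,fx=6,fy=6,interpolation=cv2.INTER_CUBIC))
```

```text
[411 191  23  18 113] [420.30088496 197.15044248]
[443 201  23  24 128] [456.1171875 209.96875  ]
0.67 [[460.8, 217.8], [437.4, 208.5], [414.7, 199.4]]
0.73 [[463.0, 213.1], [439.5, 203.8], [416.8, 194.9]]
0.785 [[465.0, 208.8], [441.5, 199.6], [418.8, 190.7]]
0.84 [[467.0, 204.6], [443.5, 195.5], [420.7, 186.7]]
0.9 [[469.2, 200.2], [445.7, 191.2], [422.9, 182.4]]
```

View pics/c8.png

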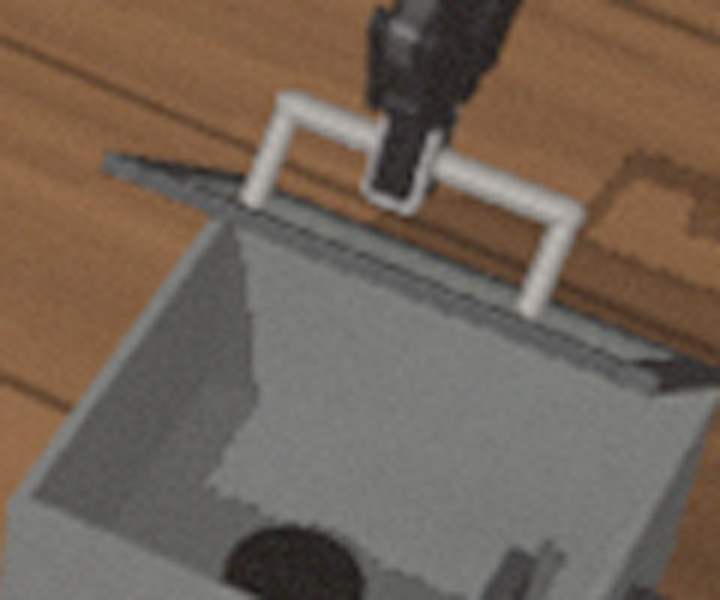

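Crop c8 puts the bar ends at (418,193) and (465.8,210.3). That corresponds to a lid angle of about 0.76–0.77, matching the 0.769 from the arm pose and well inside the 0.663–0.908 band. Handing in.

```bash
python3 -c "
from cell import env
print(env.sign_off())"
```

```text
the job is handed in; nothing more can be done
None
```

Both loose tumblers now stand upright in the shelf row at about 73–74 mm pitch, and the gripper is holding the lid at about 0.77 rad (44°); the job was handed in at about 19.5 s, with no verdict returned.

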